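Put the microscope optics back in their kit tray

TASK

Pack the microscope kit: put the three objectives and the filter cube into the grey pockets of the white tray, upright and sitting on the pocket floor, the small objective in the small round pocket, the medium in the medium, the large in the large and the cube in the rectangular one. They are optics, so set them down rather than dropping them, and leave the two eyepieces standing where they are on the bench.

Things in the scene. Friction and masses are not known exactly. Their poses are not given: they have to be found in the camera images.
- obj_small_center (a point): the small microscope objective, standing on the bench, nose up: a bright metal barrel 24 mm in diameter and 42 mm tall over all, with a thin black band near its foot; the lowest 5 mm is a screw thread 4 mm narrower, the top 9 mm a stepped nose tapering to a small lens. Point: on its axis, half-way up (21 mm above its foot); z along its axis, up
- obj_medium_center (a point): the medium microscope objective, standing on the bench, nose up: a bright metal barrel 31 mm in diameter and 52 mm tall over all, with a thin black band near its foot; the lowest 5 mm is a screw thread 4 mm narrower, the top 12 mm a stepped nose tapering to a small lens. Point: on its axis, half-way up (26 mm above its foot); z along its axis, up
- obj_large_center (a point): the large microscope objective, standing on the bench, nose up: a bright metal barrel 38 mm in diameter and 62 mm tall over all, with a thin black band near its foot; the lowest 5 mm is a screw thread 4 mm narrower, the top 15 mm a stepped nose tapering to a small lens. Point: on its axis, half-way up (31 mm above its foot); z along its axis, up
- cube_center (a point): the filter cube, loose on the bench: a grey metal block 40 mm long (its x) x 28 mm wide (its y) x 44 mm tall, with a small round amber window in its top and a black disc on each long side. Point: its centre, 22 mm above its underside; z up
- pocket_small: the pocket block with the small round pocket: a fixed grey block 70 x 70 x 14 mm in the white kit tray, with a round pocket 40 mm wide and 10 mm deep (dark floor) in its top. Origin: centre of its underside, 4 mm above the bench; the pocket floor is 4 mm and the rim 14 mm above the origin. x along the tray's row of blocks, y across it, z up
- pocket_medium: the pocket block with the medium round pocket: a fixed grey block 70 x 70 x 14 mm in the white kit tray, with a round pocket 49 mm wide and 10 mm deep (dark floor) in its top. Origin: centre of its underside, 4 mm above the bench; the pocket floor is 4 mm and the rim 14 mm above the origin. x along the tray's row of blocks, y across it, z up
- pocket_large: the pocket block with the large round pocket: a fixed grey block 70 x 70 x 14 mm in the white kit tray, with a round pocket 58 mm wide and 10 mm deep (dark floor) in its top. Origin: centre of its underside, 4 mm above the bench; the pocket floor is 4 mm and the rim 14 mm above the origin. x along the tray's row of blocks, y across it, z up
- pocket_cube: the pocket block with the rectangular pocket: a fixed grey block 70 x 70 x 14 mm in the white kit tray; the pocket in its top is 58 mm (along its x) x 46 mm (along its y) and 10 mm deep, with a dark floor. Origin: centre of its underside, 4 mm above the bench; the pocket floor is 4 mm and the rim 14 mm above the origin. The four blocks stand in one row, 72 mm apart, in any order, in the fixed tray (300 x 84 mm, rim 12 mm above the bench); x along the row, y across it, z up
- eyepiece_a_center (a point): an eyepiece, not part of the kit, to be left where it stands: a black head 36 mm in diameter and 20 mm high below, a plain straight bright tube 23 mm in diameter and 30 mm high above it, 50 mm in all; it stands loose on the bench. Point: on its axis, half-way up (25 mm); z up
- eyepiece_b_center (a point): an eyepiece, not part of the kit, to be left where it stands: a black head 36 mm in diameter and 20 mm high below, a plain straight bright tube 23 mm in diameter and 30 mm high above it, 50 mm in all; it stands loose on the bench. Point: on its axis, half-way up (25 mm); z up
There are look-alikes about, which are no part of the job. What is shaped like the part that bears obj_medium_center but yellow is not meant. What is shaped like the part that bears cube_center but purple is not meant.

How it is judged (in metres and radians):
At the end, for the whole second after the job is handed in: Each objective and the cube is released, at rest and upright (within 0.12 rad) on the floor of its own pocket (height within 4 mm), its axis within 12 mm (cube 15 mm) of the pocket's centre; both eyepieces stand upright (horizontal distance between obj_small_center and pocket_small below 0.012 m and z of obj_small_center in the frame of pocket_small between 0.021 and 0.029 m and angle between each of obj_small_center, obj_medium_center, obj_large_center, cube_center, eyepiece_a_center, eyepiece_b_center's own z axis and vertical below 0.12 rad and linear speed of each of obj_small, obj_medium, obj_large, cube below 0.02 m/s and horizontal distance between obj_medium_center and pocket_medium below 0.012 m and z of obj_medium_center in the frame of pocket_medium between 0.026 and 0.034 m and horizontal distance between obj_large_center and pocket_large below 0.012 m and z of obj_large_center in the frame of pocket_large between 0.031 and 0.039 m and horizontal distance between cube_center and pocket_cube below 0.015 m and z of cube_center in the frame of pocket_cube between 0.022 and 0.03 m); the robot touches nothing.
It fails at once if an objective or the cube is let fall from more than about 30 mm, or thrown (moving faster than 0.77 m/s with no finger on it) ((linear speed of obj_small above 0.77 m/s and contact force between the fingers and obj_small below 0.05 N) or (linear speed of obj_medium above 0.77 m/s and contact force between the fingers and obj_medium below 0.05 N) or (linear speed of obj_large above 0.77 m/s and contact force between the fingers and obj_large below 0.05 N) or (linear speed of cube above 0.77 m/s and contact force between the fingers and cube below 0.05 N)).
It fails at once if eyepiece a is shifted by more than 20 mm (distance of eyepiece_a_center from where it was at the start of the episode above 0.02 m).
It fails at once if eyepiece b is shifted by more than 20 mm (distance of eyepiece_b_center from where it was at the start of the episode above 0.02 m).
It also fails if it takes over 96 s, if anything falls off the work surface, if the arm or the gripper's body presses on something with over 40 N, if the wrist force passes 120 N, or if a joint passes its speed limit or range.

ROBOT

A 6-joint arm with a two-finger parallel gripper is mounted at the origin on the work surface. World frame = base frame: x ahead of the robot, y to its left, z up, the work surface at z = 0. Lengths are in mm, angles in rad, forces in N, time in s.
With the tool pointing down it reaches from about 350 to 975 mm from the base axis. Payload 7.1 kg.
Tool frame: the origin (TCP) lies at the very end of the fingers, on their centre line; the grasp point (between the pads) lies ctrl.hold_point_z behind it (ctrl.hold_point_z is the distance from the TCP to the grasp point, in mm); z points along the fingers, y is the line along which they close (so a half turn about z gives the same grasp; the last joint's range is limited). The gripper opens to 88 mm and grips with 3 to 60 N. Pads are 20 mm wide; open, the fingers measure 115 mm over their backs; the gripper's body (75 mm by 178 mm) begins 61 mm behind the grasp point.
Start: joints at [-1.253, 0.423, 1.63, -0, 1.089, -0.019], TCP at [206.56, -589.862, 222.675] pointing down, gripper open.
Joint ranges: [-3, 3], [-0.9, 2.11], [0.09, 2.58], [-1.31, 4.45], [0.11, 2.69], [-2.54, 2.54]. Speed limits (rad/s): [2.39, 2.39, 3.01, 3.14, 3.14, 3.14].

INTERFACE

Orientations are given as a rotation vector (axis times angle).
In Python, from workcell import ctrl gives the robot as it stands. The module is installed in compiled form; this text tells all that it offers.
- The arm moves only by the shell command python3 -m creep 'ROWS'. ROWS is JSON, a list of rows, each an object with "translation": the shift along the tool's x, y, z in mm, a list of three; "angular": the turn, a rotation vector about the tool's x, y, z in rad, a list of three; "jaw": the opening, from 0 (shut) to 1 (fully open). A call has exactly 8 rows; each row is the pose to reach, as a shift and turn from the pose commanded when the call began, along the tool's axes at that moment; what a row does not reach only later rows make up. A row lasts 1/8 s, in which the tool goes at most 62.5 mm and 10.7 degrees, less where a joint would pass 70% of its speed; a pose out of reach is approached as far as the arm can. A call with a gripper value outside its range is refused whole. The fingers move at their own pace and stop on an object; the grip force is fixed at half the most. Time passes only in rows, so rows that repeat a pose let the fingers close, or fill a call up. It gives the time, the measured TCP pose, the force, the opening and the grip force at its end, in the units of the state.
- ctrl.get_obs(): the state, without advancing time (a new reading comes with each control period).
- ctrl.get_image(name): name is "side" or "top" or "wrist"; returns the picture (384x512x3 uint8, red, green, blue); there is no depth.
- ctrl.camera_info(name): a dict with "camera_matrix" (3x3 intrinsics, pixels), "world_from_camera" (4x4, takes a point from camera to world coordinates). Camera axes: x right, y up, looking along -z (the intrinsics and any distortion apply to the point x, -y, -z); pixel columns grow to the right and rows downward; lengths in mm; the calibration is good to about 2 mm. A picture is of the moment at which its call begins: read the wrist's pose just before it. camera_info takes no time and is no camera call; for the wrist camera it gives the pose at the moment of the call.
- ctrl.close_job(): hands the job in; it is judged then, once.
Trained networks look in the newest picture that a camera, given by its name, has taken for a name from the list of things; names that differ only in an ending like _2 or _b are one class to them, and where a whole thing is asked for, a point or a joint stands for the part that bears it (a point fixed in the world has none). Each returns a list of dicts, best first, with "score" (0 to 1); they miss things now and then, are a little off and sometimes report something else, mostly with a low value. They report only what shows in the picture. A call takes as long as a camera call. They do not tell look-alikes from the thing itself.
- ctrl.look_for(camera, label): "rect" ([left, top, right, bottom] in pixels, round what is visible of it).
The state is a dict: "t": time; "qpos": joint angles; "qvel": joint speeds; "joint_torque": joint torques, N m; "ee_pos": TCP position; "orientation": TCP orientation; "ft_force": force on the tool from outside, world axes, zero at the start; "moment": the same for the moment, N m; "width": finger opening in mm; "grasp_force": force on a finger pad.
Only numpy, scipy, OpenCV 4.12 (cv2) and the standard library are available. Lean on these libraries where they do the work, as an engineer would, in place of code of your own. Each camera call takes 0.05 s, during which the arm holds its last target. There are 200 camera calls.

## Working session

There is one attempt and no reset: what is moved stays moved. The work goes in short steps, Python scripts to look and compute and a shell command to move; the robot and the scene stay as the last step left them, time stands still between calls to the robot, and variables do not carry over. Pictures are saved under pics/ and viewed, at most 14 in all, crops included, and the job is handed in when it is done.

```bash
mkdir -p pics; cat > h.py <<'E'
import numpy as np, cv2, json
from workcell import ctrl
def px2w(cam,uv,z,info=None):
    i=info or ctrl.camera_info(cam);K=np.array(i["camera_matrix"]);T=np.array(i["world_from_camera"])
    d=np.linalg.inv(K)@[uv[0],uv[1],1];d=T[:3,:3]@[d[0],-d[1],-d[2]];o=T[:3,3]
    return o+d*(z-o[2])/d[2]
def w2px(cam,p,info=None):
    i=info or ctrl.camera_info(cam);K=np.array(i["camera_matrix"]);T=np.array(i["world_from_camera"])
    c=T[:3,:3].T@(np.array(p)-T[:3,3]);q=K@[c[0],-c[1],-c[2]];return q[:2]/q[2]
def save(cam,name):
    im=ctrl.get_image(cam);cv2.imwrite(f"pics/{name}.png",im[:,:,::-1]);return im
E
python3 - <<'E'
from h import *
np.set_printoptions(precision=1,suppress=True)
a=save("top","top0");b=save("side","side0")
print(ctrl.hold_point_z,ctrl.get_obs()["orientation"])
for c in("top","side"):print(c,ctrl.camera_info(c))
for n in "obj_small_center obj_medium_center obj_large_center cube_center pocket_small pocket_medium pocket_large pocket_cube eyepiece_a_center".split():
    for r in ctrl.look_for("top",n):
        R=r["rect"];print(n,round(r["score"],2),np.round(R),px2w("top",((R[0]+R[2])/2,(R[1]+R[3])/2),20)[:2])
E
```

```text
18.700000000000003 [-3.1 -0.5  0. ]
top {'camera_matrix': array([[368.7,   0. , 258.4],
       [  0. , 368.7, 187.8],
       [  0. ,   0. ,   1. ]]), 'world_from_camera': array([[  0. ,   1. ,  -0.2, 345.8],
       [ -1. ,   0. ,  -0. , -20.3],
       [ -0. ,   0.2,   1. , 864.5],
       [  0. ,   0. ,   0. ,   1. ]])}
side {'camera_matrix': array([[385.4,   0. , 261.1],
       [  0. , 385.4, 194. ],
       [  0. ,   0. ,   1. ]]), 'world_from_camera': array([[ -0.8,   0.4,  -0.4, 144.1],
       [ -0.6,  -0.6,   0.6, 548.8],
       [  0. ,   0.7,   0.7, 801.6],
       [  0. ,   0. ,   0. ,   1. ]])}
obj_small_center 0.59 [107. 194. 118. 208.] [478.5 344.8]
obj_medium_center 0.66 [362. 255. 379. 272.] [ 341.5 -249.7]
obj_medium_center 0.52 [344. 222. 360. 242.] [ 411.6 -211.1]
obj_large_center 0.7 [397. 186. 420. 210.] [ 491.1 -343.5]
cube_center 0.67 [369. 116. 388. 133.] [ 668.6 -284.3]
cube_center 0.64 [358. 147. 379. 167.] [ 588.1 -256.7]
cube_center 0.64 [256. 108. 293. 138.] [673.  -34.5]
pocket_small 0.62 [238. 161. 275. 195.] [535.8   7.3]
pocket_medium 0.66 [256. 108. 292. 143.] [666.7 -33.6]
pocket_medium 0.53 [233. 190. 266. 226.] [464.1  21.7]
pocket_large 0.92 [232. 190. 265. 224.] [466.8  25.7]
pocket_cube 0.69 [252. 134. 285. 167.] [604.  -20.9]
eyepiece_a_center 0.59 [170. 138. 185. 156.] [611.1 197.7]
```

View pics/top0.png

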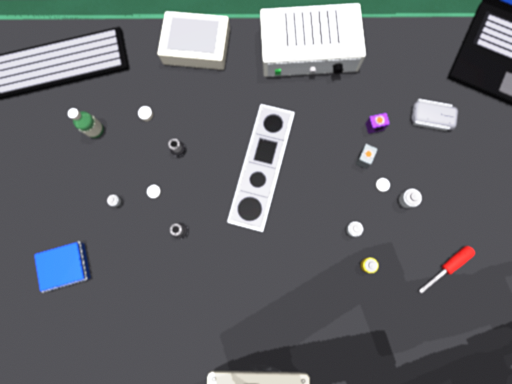

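View pics/side0.png

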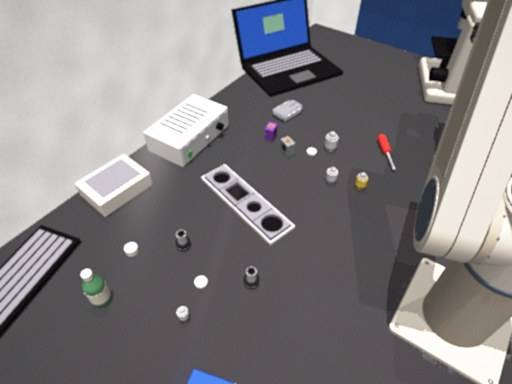

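Top view: small objective (113,201). Metal medium objective (355,230), with its yellow look-alike at (370,265). Large objective (411,198). Grey cube (368,155), with its purple look-alike at (379,121). Eyepieces (176,147) and (176,230). Pockets from far to near: medium (273,123), cube (265,151), small (258,180), large (249,209). I'll confirm with one enlarged crop and fit the row.

```bash
python3 - <<'E'
from h import *
np.set_printoptions(precision=1,suppress=True)
im=cv2.imread("pics/top0.png")
a=cv2.resize(im[100:290,335:435],None,fx=3.1,fy=3.1,interpolation=3)
b=cv2.resize(im[100:235,225:300],None,fx=4.3,fy=4.3,interpolation=3)
c=np.zeros((600,800,3),np.uint8);c[:min(600,a.shape[0]),:a.shape[1]]=a[:600];c[:b.shape[0],320:320+b.shape[1]]=b
d=cv2.resize(im[180:220,95:135],None,fx=3.5,fy=3.5);c[:140,655:795]=d
cv2.imwrite("pics/crop1.png",c)
g=cv2.cvtColor(im,cv2.COLOR_BGR2GRAY)
P=[]
for n,u in dict(medium=(273,123),cube=(265,151),small=(258,180),large=(249,209)).items():
    u0,v0=u[0]-15,u[1]-15;s=cv2.resize(g[v0:v0+30,u0:u0+30],None,fx=4,fy=4,interpolation=3)
    _,m=cv2.threshold(s,75,255,1);k,l,st,ce=cv2.connectedComponentsWithStats(m)
    j=l[60,60];p=ce[j]/4+[u0,v0]; p-=.375
    w=px2w("top",p,12);P.append(w);print(n,p,st[j],w)
P=np.array(P);print(np.linalg.norm(np.diff(P,axis=0),axis=1));m=P.mean(0)
d=np.linalg.svd(P-m)[2][0];d*=np.sign(d[0]);print(d,np.degrees(np.arctan2(d[1],d[0])));print([m+d*72*k for k in(1.5,.5,-.5,-1.5)])
for n,u,z in(("small",(112.5,201),21),("med",(352.5,232),26),("large",(408.5,198),31),("cube",(368.5,157),22),("ea",(177.5,147),25),("eb",(176.5,230.5),25)):print(n,px2w("top",u,z))
E
```

```text
medium [272.7 123.1] [  24   28   72   68 3680] [674.9 -30.4  12. ]
cube [265.2 150.9] [  20   16   84   92 5488] [604.4 -12.6  12. ]
small [257.4 179.1] [  32   32   56   52 2400] [534.7   5.4  12. ]
large [249.3 208.5] [  20   16   88   88 5952] [464.4  23.3  12. ]
[72.7 71.9 72.6]
[ 1.  -0.2  0. ] -14.337688680276289
[array([674.3, -30.3,  12. ]), array([604.5, -12.5,  12. ]), array([534.7,   5.3,  12. ]), array([465. ,  23.2,  12. ])]
small [478.3 343.5  21. ]
med [ 411.  -210.8   26. ]
large [ 488.6 -338.8   31. ]
cube [ 587.3 -255.7   22. ]
ea [609.3 196.6  25. ]
eb [410.7 188.2  25. ]
```

View pics/crop1.png

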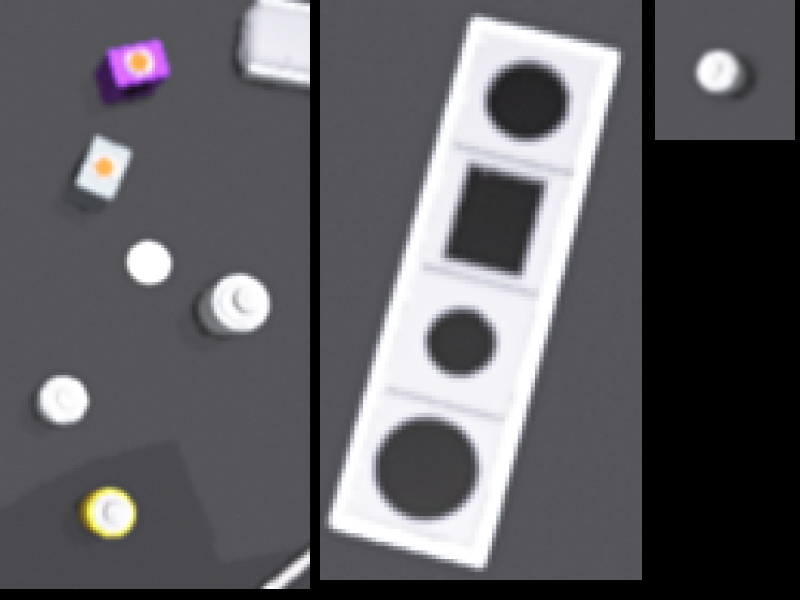

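The crop confirms the targets: metal medium objective (64,400 in the crop) rather than the yellow one, and grey cube (104,167) rather than the purple one. The row fit gives 72 mm spacing, as specified. Next is a helper that gives shifts in tool axes.

```bash
cat >> h.py <<'E'
from scipy.spatial.transform import Rotation as Ro
# tray-aligned closing axis: 75.7 deg
def go(x,y,z,ax=75.7,label=""):
    o=ctrl.get_obs();R=Ro.from_rotvec(o["orientation"]).as_matrix()
    t=R.T@(np.array([x,y,z])-o["ee_pos"])
    ya=np.degrees(np.arctan2(R[1,1],R[0,1]));d=(ax-ya+90)%180-90
    print(label,"t",np.round(t,1),"angz(tool)",round(-np.radians(d),3),"ya",round(ya,1),"tilt",np.round(R[:,2],3),"q1,q6",np.round([o["qpos"][0],o["qpos"][5]],2),"w",round(o["width"],1),"t=",round(o["t"],2))
E
python3 - <<'E'
from h import *
go(488.6,-338.8,200)
E
```

```text
t [ 349.2 -143.7   22.7] angz(tool) 0.586 ya -70.7 tilt [-0.  0. -1.] q1,q6 [-1.25 -0.02] w 88.1 t= 0.55
```

```bash
python3 -m creep '[{"translation":[50,-20,5],"angular":[0,0,0.1],"jaw":1},{"translation":[100,-41,8],"angular":[0,0,0.2],"jaw":1},{"translation":[150,-62,11],"angular":[0,0,0.3],"jaw":1},{"translation":[200,-82,14],"angular":[0,0,0.4],"jaw":1},{"translation":[250,-103,17],"angular":[0,0,0.5],"jaw":1},{"translation":[300,-123,20],"angular":[0,0,0.586],"jaw":1},{"translation":[349,-144,23],"angular":[0,0,0.586],"jaw":1},{"translation":[349,-144,23],"angular":[0,0,0.586],"jaw":1}]'
python3 - <<'E'
from h import *
np.set_printoptions(precision=1,suppress=True)
i=ctrl.camera_info("wrist");print(i["camera_matrix"][0],i["world_from_camera"])
save("wrist","w1")
for n in("obj_large_center",):
  for r in ctrl.look_for("wrist",n):print(n,r["score"],np.round(r["rect"]))
for p in((488.6,-338.8,0),(488.6,-338.8,62)):print(w2px("wrist",p,i))
go(488.6,-338.8,20)
E
```

```text
t: 1.55
ee_pos: [490.5, -336.3, 199.5]
orientation: [-3.118, 0.383, -0.0]
ft_force: [-0.7, -0.5, -0.0]
width: 88.0
grasp_force: 0.0
[318.    0.  250.2] [[  -0.2    0.9    0.2  554.5]
 [  -1.    -0.2   -0.1 -351.6]
 [  -0.    -0.2    1.   361. ]
 [   0.     0.     0.     1. ]]
obj_large_center 0.69 [236. 146. 275. 190.]
[253.5 164.5]
[254.1 176.2]
 t [  0.4   0.3 179.6] angz(tool) 0.002 ya -104.2 tilt [-0. -0. -1.] q1,q6 [-0.6  1.2] w 87.7 t= 1.65
```

View pics/w1.png

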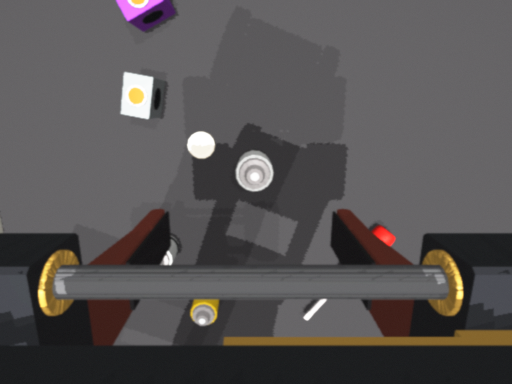

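The wrist view shows the large objective's lens at (254,175), within 2 px of the (254,176) predicted from the top view. The estimates hold, so I'm descending.

```bash
python3 -m creep '[{"translation":[0.4,0.3,30],"angular":[0,0,0],"jaw":0.65},{"translation":[0.4,0.3,75],"angular":[0,0,0],"jaw":0.65},{"translation":[0.4,0.3,120],"angular":[0,0,0],"jaw":0.65},{"translation":[0.4,0.3,160],"angular":[0,0,0],"jaw":0.65},{"translation":[0.4,0.3,179],"angular":[0,0,0],"jaw":0.65},{"translation":[0.4,0.3,179],"angular":[0,0,0],"jaw":0.65},{"translation":[0.4,0.3,179],"angular":[0,0,0],"jaw":0.3},{"translation":[0.4,0.3,179],"angular":[0,0,0],"jaw":0.3}]'
python3 -m creep '[{"translation":[0,0,0],"angular":[0,0,0],"jaw":0.3},{"translation":[0,0,0],"angular":[0,0,0],"jaw":0.3},{"translation":[0,0,0],"angular":[0,0,0],"jaw":0.3},{"translation":[0,0,-20],"angular":[0,0,0],"jaw":0.3},{"translation":[0,0,-60],"angular":[0,0,0],"jaw":0.3},{"translation":[0,0,-100],"angular":[0,0,0],"jaw":0.3},{"translation":[0,0,-130],"angular":[0,0,0],"jaw":0.3},{"translation":[0,0,-130],"angular":[0,0,0],"jaw":0.3}]'
python3 -c "
from h import *
go(465,23.2,150)"
```

```text
t: 2.65
ee_pos: [489.6, -339.8, 22.3]
orientation: [3.116, -0.39, 0.004]
ft_force: [-0.3, -0.4, 0.2]
width: 40.5
grasp_force: 0.0
t: 3.65
ee_pos: [490.1, -339.9, 154.1]
orientation: [3.115, -0.39, 0.008]
ft_force: [-0.1, 0.5, -2.4]
width: 37.4
grasp_force: 30.0
 t [-113.9 -345.7    2.7] angz(tool) 0.001 ya -104.3 tilt [ 0.005 -0.003 -1.   ] q1,q6 [-0.63  1.19] w 37.4 t= 3.65
```

```bash
python3 -m creep '[{"translation":[-16,-49,0],"angular":[0,0,0],"jaw":0.3},{"translation":[-32,-98,1],"angular":[0,0,0],"jaw":0.3},{"translation":[-49,-148,2],"angular":[0,0,0],"jaw":0.3},{"translation":[-65,-197,3],"angular":[0,0,0],"jaw":0.3},{"translation":[-81,-246,3],"angular":[0,0,0],"jaw":0.3},{"translation":[-98,-296,3],"angular":[0,0,0],"jaw":0.3},{"translation":[-114,-346,3],"angular":[0,0,0],"jaw":0.3},{"translation":[-114,-346,3],"angular":[0,0,0],"jaw":0.3}]'
python3 - <<'E'
from h import *
i=ctrl.camera_info("wrist");save("wrist","w2")
print(w2px("wrist",(465,23.2,8),i),w2px("wrist",(534.7,5.3,8),i),w2px("wrist",(604.5,-12.5,8),i))
go(465,23.2,32)
E
```

```text
t: 4.65
ee_pos: [462.1, 27.3, 146.8]
orientation: [-3.118, 0.383, 0.003]
ft_force: [-0.6, -0.5, -1.4]
width: 37.6
grasp_force: 30.0
[254.35725059 170.50248252] [255.17924645  92.85202044] [255.96556264   5.09083426]
 t [  3.2   1.8 114.9] angz(tool) 0.004 ya -104.1 tilt [-0.002 -0.    -1.   ] q1,q6 [0.03 1.85] w 37.2 t= 4.7
```

View pics/w2.png

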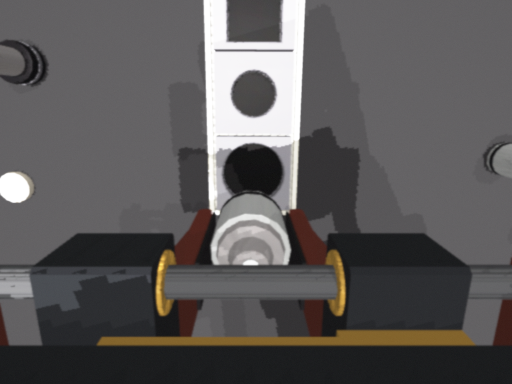

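The small pocket sits at (254,93), as predicted. I'm lowering part way, settling and reading the pose.

```bash
python3 -m creep '[{"translation":[0,0,40],"angular":[0,0,0],"jaw":0.3},{"translation":[0,0,75],"angular":[0,0,0],"jaw":0.3},{"translation":[0,0,95],"angular":[0,0,0],"jaw":0.3},{"translation":[0,0,105],"angular":[0,0,0],"jaw":0.3},{"translation":[0,0,105],"angular":[0,0,0],"jaw":0.3},{"translation":[0,0,105],"angular":[0,0,0],"jaw":0.3},{"translation":[0,0,105],"angular":[0,0,0],"jaw":0.3},{"translation":[0,0,105],"angular":[0,0,0],"jaw":0.3}]'
python3 -c "
from h import *
go(465,23.2,30)"
```

```text
t: 5.7
ee_pos: [464.0, 24.5, 43.3]
orientation: [-3.117, 0.39, -0.002]
ft_force: [-0.1, -0.8, -1.3]
width: 37.4
grasp_force: 30.0
 t [ 1.3  1.  13.3] angz(tool) 0.0 ya -104.3 tilt [ 0.001  0.    -1.   ] q1,q6 [0.03 1.85] w 37.4 t= 5.7
```

```bash
python3 -m creep '[{"translation":[1,1,6],"angular":[0,0,0],"jaw":0.3},{"translation":[1,1,11],"angular":[0,0,0],"jaw":0.3},{"translation":[1,1,13],"angular":[0,0,0],"jaw":0.3},{"translation":[1,1,14],"angular":[0,0,0],"jaw":0.3},{"translation":[1,1,14],"angular":[0,0,0],"jaw":0.3},{"translation":[1,1,14],"angular":[0,0,0],"jaw":0.3},{"translation":[1,1,14],"angular":[0,0,0],"jaw":0.3},{"translation":[1,1,14],"angular":[0,0,0],"jaw":0.3}]'
python3 -m creep '[{"translation":[0,0,0],"angular":[0,0,0],"jaw":0.65},{"translation":[0,0,0],"angular":[0,0,0],"jaw":0.65},{"translation":[0,0,0],"angular":[0,0,0],"jaw":0.65},{"translation":[0,0,0],"angular":[0,0,0],"jaw":0.65},{"translation":[0,0,-40],"angular":[0,0,0],"jaw":0.65},{"translation":[0,0,-90],"angular":[0,0,0],"jaw":0.65},{"translation":[0,0,-130],"angular":[0,0,0],"jaw":0.65},{"translation":[0,0,-130],"angular":[0,0,0],"jaw":0.65}]'
python3 -c "
from h import *
go(411,-210.8,150)"
```

```text
t: 6.7
ee_pos: [464.1, 23.2, 30.0]
orientation: [3.117, -0.39, -0.0]
ft_force: [-6.6, -0.9, 26.7]
width: 37.3
grasp_force: 30.0
t: 7.7
ee_pos: [466.3, 23.3, 161.3]
orientation: [-3.116, 0.39, -0.009]
ft_force: [0.2, -0.2, -0.1]
width: 57.2
grasp_force: 0.0
 t [  4.1 240.5  10.9] angz(tool) 0.0 ya -104.3 tilt [ 0.006  0.    -1.   ] q1,q6 [0.02 1.84] w 57.2 t= 7.7
```

```bash
python3 -m creep '[{"translation":[1,45,2],"angular":[0,0,0],"jaw":0.65},{"translation":[2,95,4],"angular":[0,0,0],"jaw":0.65},{"translation":[3,145,6],"angular":[0,0,0],"jaw":0.65},{"translation":[4,195,8],"angular":[0,0,0],"jaw":0.65},{"translation":[4,240,10],"angular":[0,0,0],"jaw":0.65},{"translation":[4,240,30],"angular":[0,0,0],"jaw":0.65},{"translation":[4,240,45],"angular":[0,0,0],"jaw":0.65},{"translation":[4,240,45],"angular":[0,0,0],"jaw":0.65}]'
python3 - <<'E'
from h import *
i=ctrl.camera_info("wrist");a=save("wrist","w3");b=save("top","t3")
print(w2px("wrist",(411,-210.8,52),i))
c=np.hstack([a[:,:,::-1][:,100:412],cv2.resize(b[100:240,225:300,::-1],(206,384),interpolation=3)]);cv2.imwrite("pics/m3.png",c)
go(411,-210.8,15)
E
```

```text
t: 8.7
ee_pos: [407.7, -209.3, 111.9]
orientation: [-3.116, 0.389, 0.006]
ft_force: [0.5, 0.0, 0.4]
width: 57.3
grasp_force: 0.0
[252.23255181 192.86724893]
 t [ 2.4  0.6 98.3] angz(tool) 0.001 ya -104.2 tilt [-0.001  0.001 -1.   ] q1,q6 [-0.5   1.32] w 57.4 t= 8.8
```

View pics/m3.png

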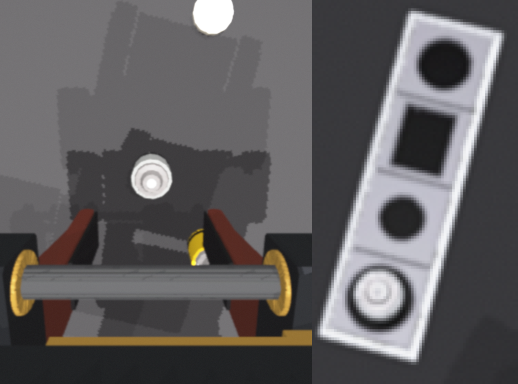

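Large objective stands upright in its pocket, centred in the top crop. The medium's lens is at (251,184) in the wrist view against a predicted (252,193), so its position needs a small correction.

```bash
python3 - <<'E'
from h import *
i=ctrl.camera_info("wrist");a=save("wrist","w4")
print(w2px("wrist",(411,-210.8,52),i))
for u in((251,184),):print(px2w("wrist",u,52,i))
for r in ctrl.look_for("wrist","obj_medium_center"):print(r)
g=cv2.cvtColor(a,cv2.COLOR_RGB2GRAY);m=(g[140:215,200:300]>165).astype(np.uint8)
k,l,s,c=cv2.connectedComponentsWithStats(m);j=1+s[1:,4].argmax();print(s[j],c[j]+[200,140])
im=cv2.imread("pics/top0.png")[:,:,::-1];m=(im[215:245,335:370].min(2)>110).astype(np.uint8);k,l,s,c=cv2.connectedComponentsWithStats(m);j=1+s[1:,4].argmax();u=c[j]+[335,215];print(u,px2w("top",u,40))
go(411,-210.8,15)
E
```

```text
[251.98953534 194.26726464]
[ 418.64799575 -211.98845461   52.        ]
{'rect': [231.5, 153.7, 269.2, 198.9], 'score': 0.65}
{'rect': [286.1, 228.9, 310.2, 264.3], 'score': 0.57}
[  31   17   40   43 1275] [250.8972549  179.00941176]
[355.04954955 228.57657658] [ 417.5077888  -213.48125549   40.        ]
 t [ 1.7  0.3 99. ] angz(tool) 0.001 ya -104.2 tilt [ 0.001 -0.    -1.   ] q1,q6 [-0.5   1.32] w 57.0 t= 8.9
```

```bash
python3 -m creep '[{"translation":[9,0,20],"angular":[0,0,0],"jaw":0.65},{"translation":[9,0,55],"angular":[0,0,0],"jaw":0.65},{"translation":[9,0,85],"angular":[0,0,0],"jaw":0.65},{"translation":[9,0,97],"angular":[0,0,0],"jaw":0.65},{"translation":[9,0,97],"angular":[0,0,0],"jaw":0.65},{"translation":[9,0,97],"angular":[0,0,0],"jaw":0.65},{"translation":[9,0,97],"angular":[0,0,0],"jaw":0.2},{"translation":[9,0,97],"angular":[0,0,0],"jaw":0.2}]'
python3 -m creep '[{"translation":[0,0,0],"angular":[0,0,0],"jaw":0.2},{"translation":[0,0,0],"angular":[0,0,0],"jaw":0.2},{"translation":[0,0,0],"angular":[0,0,0],"jaw":0.2},{"translation":[0,0,0],"angular":[0,0,0],"jaw":0.2},{"translation":[0,0,0],"angular":[0,0,0],"jaw":0.2},{"translation":[0,0,-30],"angular":[0,0,0],"jaw":0.2},{"translation":[0,0,-80],"angular":[0,0,0],"jaw":0.2},{"translation":[0,0,-120],"angular":[0,0,0],"jaw":0.2}]'
python3 -c "
from h import *
go(674.3,-30.3,140)"
```

```text
t: 9.9
ee_pos: [418.1, -212.8, 17.3]
orientation: [3.117, -0.39, 0.002]
ft_force: [-0.6, 0.8, 0.2]
width: 41.2
grasp_force: 0.0
t: 10.9
ee_pos: [417.5, -212.5, 138.0]
orientation: [-3.117, 0.391, 0.0]
ft_force: [0.2, 0.2, -1.1]
width: 30.4
grasp_force: 30.0
 t [ 203.9 -239.9   -2.1] angz(tool) 0.0 ya -104.3 tilt [-0.  0. -1.] q1,q6 [-0.5   1.32] w 30.4 t= 10.9
```

```bash
python3 -m creep '[{"translation":[30,-35,0],"angular":[0,0,0],"jaw":0.2},{"translation":[65,-76,0],"angular":[0,0,0],"jaw":0.2},{"translation":[100,-118,0],"angular":[0,0,0],"jaw":0.2},{"translation":[135,-159,0],"angular":[0,0,0],"jaw":0.2},{"translation":[170,-200,0],"angular":[0,0,0],"jaw":0.2},{"translation":[204,-240,0],"angular":[0,0,0],"jaw":0.2},{"translation":[204,-240,0],"angular":[0,0,0],"jaw":0.2},{"translation":[204,-240,20],"angular":[0,0,0],"jaw":0.2}]'
python3 -m creep '[{"translation":[0,0,30],"angular":[0,0,0],"jaw":0.2},{"translation":[0,0,60],"angular":[0,0,0],"jaw":0.2},{"translation":[0,0,75],"angular":[0,0,0],"jaw":0.2},{"translation":[0,0,78],"angular":[0,0,0],"jaw":0.2},{"translation":[0,0,78],"angular":[0,0,0],"jaw":0.2},{"translation":[0,0,78],"angular":[0,0,0],"jaw":0.2},{"translation":[0,0,78],"angular":[0,0,0],"jaw":0.2},{"translation":[0,0,78],"angular":[0,0,0],"jaw":0.2}]'
python3 -c "
from h import *
go(674.3,-30.3,26)"
```

```text
t: 11.9
ee_pos: [674.7, -30.4, 116.7]
orientation: [3.117, -0.39, 0.002]
ft_force: [-0.5, -0.4, -1.2]
width: 30.5
grasp_force: 30.0
t: 12.9
ee_pos: [674.9, -30.3, 39.2]
orientation: [-3.117, 0.39, -0.001]
ft_force: [-0.3, -1.2, -2.1]
width: 30.6
grasp_force: 30.0
 t [-0.6  0.2 13.2] angz(tool) 0.0 ya -104.3 tilt [ 0.001 -0.    -1.   ] q1,q6 [-0.06  1.76] w 30.6 t= 12.9
```

```bash
python3 -m creep '[{"translation":[0,0,6],"angular":[0,0,0],"jaw":0.2},{"translation":[0,0,10],"angular":[0,0,0],"jaw":0.2},{"translation":[0,0,13],"angular":[0,0,0],"jaw":0.2},{"translation":[0,0,14],"angular":[0,0,0],"jaw":0.2},{"translation":[0,0,14],"angular":[0,0,0],"jaw":0.2},{"translation":[0,0,14],"angular":[0,0,0],"jaw":0.2},{"translation":[0,0,14],"angular":[0,0,0],"jaw":0.2},{"translation":[0,0,14],"angular":[0,0,0],"jaw":0.2}]'
python3 -m creep '[{"translation":[0,0,0],"angular":[0,0,0],"jaw":0.65},{"translation":[0,0,0],"angular":[0,0,0],"jaw":0.65},{"translation":[0,0,0],"angular":[0,0,0],"jaw":0.65},{"translation":[0,0,0],"angular":[0,0,0],"jaw":0.65},{"translation":[0,0,-40],"angular":[0,0,0],"jaw":0.65},{"translation":[0,0,-90],"angular":[0,0,0],"jaw":0.65},{"translation":[0,0,-125],"angular":[0,0,0],"jaw":0.65},{"translation":[0,0,-125],"angular":[0,0,0],"jaw":0.65}]'
python3 -c "
from h import *
go(580,-256,150,66)"
```

```text
t: 13.9
ee_pos: [674.4, -30.3, 25.1]
orientation: [3.117, -0.39, -0.001]
ft_force: [-2.9, 0.8, 5.0]
width: 30.3
grasp_force: 30.0
t: 14.9
ee_pos: [676.7, -30.4, 153.2]
orientation: [-3.117, 0.39, -0.01]
ft_force: [0.4, -0.3, -0.1]
width: 57.1
grasp_force: 0.0
 t [-38.1 242.5   2.6] angz(tool) 0.17 ya -104.3 tilt [ 0.006 -0.    -1.   ] q1,q6 [-0.06  1.76] w 57.1 t= 14.9
```

```bash
python3 -m creep '[{"translation":[-8,45,0],"angular":[0,0,0.04],"jaw":0.65},{"translation":[-16,95,0],"angular":[0,0,0.08],"jaw":0.65},{"translation":[-24,145,0],"angular":[0,0,0.12],"jaw":0.65},{"translation":[-32,195,0],"angular":[0,0,0.17],"jaw":0.65},{"translation":[-38,242,0],"angular":[0,0,0.17],"jaw":0.65},{"translation":[-38,242,20],"angular":[0,0,0.17],"jaw":0.65},{"translation":[-38,242,30],"angular":[0,0,0.17],"jaw":0.65},{"translation":[-38,242,30],"angular":[0,0,0.17],"jaw":0.65}]'
python3 - <<'E'
from h import *
i=ctrl.camera_info("wrist");a=save("wrist","w5");b=save("top","t5")
print("pred",w2px("wrist",(587,-256,44),i))
g=a.max(2).astype(int)
m=((g[60:235,150:400])>165).astype(np.uint8)
cs,_=cv2.findContours(m,0,2)
for c in sorted(cs,key=cv2.contourArea)[-3:]:
    r=cv2.minAreaRect(c);q=cv2.boxPoints(r)+[150,60];w=np.array([px2w("wrist",u,44,i)[:2] for u in q])
    print(np.round(r[1]),q.mean(0),"centre",w.mean(0),[(round(float(np.linalg.norm(w[k]-w[k-1])),1),round(float(np.degrees(np.arctan2(*(w[k]-w[k-1])[::-1]))),1)) for k in(1,2)])
c=np.hstack([a[:,:,::-1][:,100:412],cv2.resize(b[100:240,225:300,::-1],(206,384),interpolation=3)]);cv2.imwrite("pics/m5.png",c)
go(587,-256,18,66)
E
```

```text
t: 15.9
ee_pos: [577.4, -253.8, 117.7]
orientation: [-3.072, 0.651, 0.005]
ft_force: [0.2, -0.0, 0.2]
width: 57.3
grasp_force: 0.0
pred [248.81631997 180.01507864]
[24. 33.] [305.4540863  213.05821228] centre [ 544.76608524 -285.52118053] [(25.3, -74.1), (19.8, -165.6)]
[34. 67.] [225.5  77. ] centre [ 661.50818731 -271.22935604] [(46.5, -113.9), (22.7, 156.5)]
[48. 33.] [236.5 182. ] centre [ 589.05539811 -246.65339947] [(24.6, -113.9), (37.6, 156.2)]
 t [  8.5  -1.9 101.3] angz(tool) 0.001 ya -113.9 tilt [-0.001  0.    -1.   ] q1,q6 [-0.43  1.56] w 57.5 t= 16.0
```

View pics/m5.png

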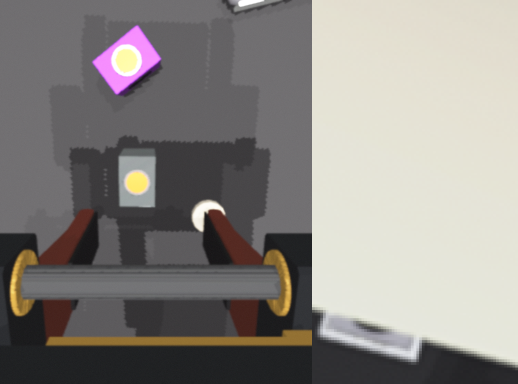

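The grey cube is at (237,182) in the wrist view, square to the jaws. It lies about 9 mm from the first estimate, at (588.5,-247.5). The purple one at (226,60) is clear.

```bash
python3 -m creep '[{"translation":[6,-10,15],"angular":[0,0,0],"jaw":0.65},{"translation":[6,-10,50],"angular":[0,0,0],"jaw":0.65},{"translation":[6,-10,85],"angular":[0,0,0],"jaw":0.65},{"translation":[6,-10,102],"angular":[0,0,0],"jaw":0.65},{"translation":[6,-10,102],"angular":[0,0,0],"jaw":0.65},{"translation":[6,-10,102],"angular":[0,0,0],"jaw":0.65},{"translation":[6,-10,102],"angular":[0,0,0],"jaw":0.2},{"translation":[6,-10,102],"angular":[0,0,0],"jaw":0.2}]'
python3 -m creep '[{"translation":[0,0,0],"angular":[0,0,0],"jaw":0.2},{"translation":[0,0,0],"angular":[0,0,0],"jaw":0.2},{"translation":[0,0,0],"angular":[0,0,0],"jaw":0.2},{"translation":[0,0,0],"angular":[0,0,0],"jaw":0.2},{"translation":[0,0,0],"angular":[0,0,0],"jaw":0.2},{"translation":[0,0,-30],"angular":[0,0,0],"jaw":0.2},{"translation":[0,0,-80],"angular":[0,0,0],"jaw":0.2},{"translation":[0,0,-125],"angular":[0,0,0],"jaw":0.2}]'
python3 -c "
from h import *
go(604.5,-12.5,140)"
```

```text
t: 17.0
ee_pos: [588.2, -249.1, 18.7]
orientation: [3.072, -0.654, 0.002]
ft_force: [-0.6, -1.1, -0.2]
width: 40.4
grasp_force: 0.0
t: 18.0
ee_pos: [587.2, -248.7, 143.5]
orientation: [-3.073, 0.654, 0.001]
ft_force: [0.2, -0.4, -1.2]
width: 27.9
grasp_force: 30.0
 t [ -80.4 -222.8    3.6] angz(tool) -0.17 ya -114.0 tilt [-0.001  0.    -1.   ] q1,q6 [-0.42  1.57] w 27.9 t= 18.0
```

```bash
python3 -m creep '[{"translation":[-15,-42,0],"angular":[0,0,-0.04],"jaw":0.2},{"translation":[-32,-88,0],"angular":[0,0,-0.08],"jaw":0.2},{"translation":[-48,-133,0],"angular":[0,0,-0.12],"jaw":0.2},{"translation":[-64,-178,0],"angular":[0,0,-0.17],"jaw":0.2},{"translation":[-80,-223,0],"angular":[0,0,-0.17],"jaw":0.2},{"translation":[-80,-223,0],"angular":[0,0,-0.17],"jaw":0.2},{"translation":[-80,-223,0],"angular":[0,0,-0.17],"jaw":0.2},{"translation":[-80,-223,20],"angular":[0,0,-0.17],"jaw":0.2}]'
python3 -m creep '[{"translation":[0,0,30],"angular":[0,0,0],"jaw":0.2},{"translation":[0,0,60],"angular":[0,0,0],"jaw":0.2},{"translation":[0,0,78],"angular":[0,0,0],"jaw":0.2},{"translation":[0,0,82],"angular":[0,0,0],"jaw":0.2},{"translation":[0,0,82],"angular":[0,0,0],"jaw":0.2},{"translation":[0,0,82],"angular":[0,0,0],"jaw":0.2},{"translation":[0,0,82],"angular":[0,0,0],"jaw":0.2},{"translation":[0,0,82],"angular":[0,0,0],"jaw":0.2}]'
python3 -c "
from h import *
go(604.5,-12.5,26)"
```

```text
t: 19.0
ee_pos: [606.5, -13.9, 123.7]
orientation: [3.117, -0.392, 0.005]
ft_force: [0.2, -0.5, -1.2]
width: 28.0
grasp_force: 30.0
t: 20.0
ee_pos: [605.6, -12.5, 41.2]
orientation: [-3.117, 0.39, -0.001]
ft_force: [-0.3, -0.6, -1.5]
width: 28.2
grasp_force: 30.0
 t [-1.1  0.3 15.2] angz(tool) 0.0 ya -104.3 tilt [ 0.001 -0.    -1.   ] q1,q6 [-0.04  1.78] w 28.2 t= 20.0
```

```bash
python3 -m creep '[{"translation":[-1,0,6],"angular":[0,0,0],"jaw":0.2},{"translation":[-1,0,11],"angular":[0,0,0],"jaw":0.2},{"translation":[-1,0,14],"angular":[0,0,0],"jaw":0.2},{"translation":[-1,0,15.5],"angular":[0,0,0],"jaw":0.2},{"translation":[-1,0,16],"angular":[0,0,0],"jaw":0.2},{"translation":[-1,0,16],"angular":[0,0,0],"jaw":0.2},{"translation":[-1,0,16],"angular":[0,0,0],"jaw":0.2},{"translation":[-1,0,16],"angular":[0,0,0],"jaw":0.2}]'
python3 -m creep '[{"translation":[0,0,0],"angular":[0,0,0],"jaw":0.65},{"translation":[0,0,0],"angular":[0,0,0],"jaw":0.65},{"translation":[0,0,0],"angular":[0,0,0],"jaw":0.65},{"translation":[0,0,0],"angular":[0,0,0],"jaw":0.65},{"translation":[0,0,-40],"angular":[0,0,0],"jaw":0.65},{"translation":[0,0,-90],"angular":[0,0,0],"jaw":0.65},{"translation":[0,0,-125],"angular":[0,0,0],"jaw":0.65},{"translation":[0,0,-125],"angular":[0,0,0],"jaw":0.65}]'
python3 -c "
from h import *
u=(95+718/3.5-655/3.5,180+71/3.5);print(px2w('top',u,42))
go(475,339,130,110)"
```

```text
t: 21.0
ee_pos: [604.0, -12.2, 26.1]
orientation: [3.117, -0.39, -0.001]
ft_force: [-7.2, 0.3, 16.5]
width: 28.0
grasp_force: 30.0
t: 22.0
ee_pos: [606.3, -12.3, 152.6]
orientation: [-3.117, 0.39, -0.009]
ft_force: [0.2, 1.0, -0.2]
width: 57.3
grasp_force: 0.0
[476.70540365 333.47102877  42.        ]
 t [-214.  -308.1   21.8] angz(tool) -0.598 ya -104.3 tilt [ 0.006 -0.    -1.   ] q1,q6 [-0.04  1.78] w 57.3 t= 22.0
```

```bash
python3 -m creep '[{"translation":[-20,-29,0],"angular":[0,0,-0.1],"jaw":0.65},{"translation":[-53,-77,0],"angular":[0,0,-0.2],"jaw":0.65},{"translation":[-87,-125,0],"angular":[0,0,-0.3],"jaw":0.65},{"translation":[-121,-173,0],"angular":[0,0,-0.4],"jaw":0.65},{"translation":[-155,-221,5],"angular":[0,0,-0.5],"jaw":0.65},{"translation":[-185,-266,15],"angular":[0,0,-0.6],"jaw":0.65},{"translation":[-214,-306,22],"angular":[0,0,-0.6],"jaw":0.65},{"translation":[-214,-306,22],"angular":[0,0,-0.6],"jaw":0.65}]'
python3 -m creep '[{"translation":[0,0,5],"angular":[0,0,0],"jaw":0.65},{"translation":[0,0,10],"angular":[0,0,0],"jaw":0.65},{"translation":[0,0,15],"angular":[0,0,0],"jaw":0.65},{"translation":[0,0,20],"angular":[0,0,0],"jaw":0.65},{"translation":[0,0,20],"angular":[0,0,0],"jaw":0.65},{"translation":[0,0,20],"angular":[0,0,0],"jaw":0.65},{"translation":[0,0,20],"angular":[0,0,0],"jaw":0.65},{"translation":[0,0,20],"angular":[0,0,0],"jaw":0.65}]'
python3 - <<'E'
from h import *
i=ctrl.camera_info("wrist");a=save("wrist","w6");b=save("top","t6")
print("pred",w2px("wrist",(476.7,333.5,42),i))
for r in ctrl.look_for("wrist","obj_small_center"):
    R=r["rect"];print(r,px2w("wrist",((R[0]+R[2])/2,(R[1]+R[3])/2),25,i))
c=np.hstack([a[:,:,::-1][:,100:412],cv2.resize(b[100:240,225:300,::-1],(206,384),interpolation=3)]);cv2.imwrite("pics/m6.png",c)
go(476.7,333.5,13,110)
E
```

```text
t: 23.0
ee_pos: [470.1, 339.0, 125.6]
orientation: [3.091, 0.555, -0.004]
ft_force: [-0.3, -0.2, 0.4]
width: 57.3
grasp_force: 0.0
t: 24.0
ee_pos: [472.5, 337.2, 107.9]
orientation: [-3.093, -0.548, -0.001]
ft_force: [-0.3, -0.2, -0.0]
width: 57.0
grasp_force: 0.0
pred [257.40965841 192.62240764]
{'rect': [238.7, 164.4, 264.2, 196.7], 'score': 0.74} [480.03849273 339.37449517  25.        ]
 t [ 2.8  4.9 94.8] angz(tool) 0.002 ya -69.9 tilt [ 0.  0. -1.] q1,q6 [0.6  1.82] w 56.8 t= 24.15
```

View pics/m6.png

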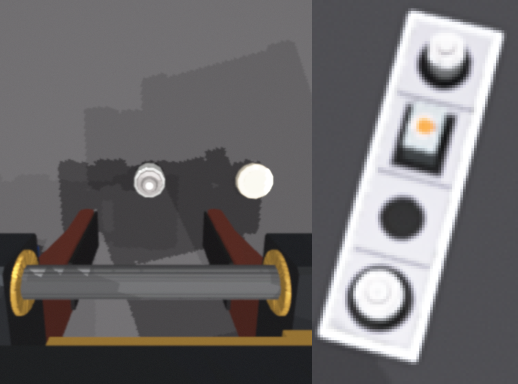

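Medium and cube stand in their pockets, leaning only by perspective. The small objective's lens is at (249,186) in the wrist view, and the cap on its right is clear of the fingers.

```bash
python3 -m creep '[{"translation":[7.6,-0.3,15],"angular":[0,0,0],"jaw":0.65},{"translation":[7.6,-0.3,50],"angular":[0,0,0],"jaw":0.65},{"translation":[7.6,-0.3,80],"angular":[0,0,0],"jaw":0.65},{"translation":[7.6,-0.3,93],"angular":[0,0,0],"jaw":0.65},{"translation":[7.6,-0.3,94],"angular":[0,0,0],"jaw":0.65},{"translation":[7.6,-0.3,94],"angular":[0,0,0],"jaw":0.65},{"translation":[7.6,-0.3,94],"angular":[0,0,0],"jaw":0.15},{"translation":[7.6,-0.3,94],"angular":[0,0,0],"jaw":0.15}]'
python3 -m creep '[{"translation":[0,0,0],"angular":[0,0,0],"jaw":0.15},{"translation":[0,0,0],"angular":[0,0,0],"jaw":0.15},{"translation":[0,0,0],"angular":[0,0,0],"jaw":0.15},{"translation":[0,0,0],"angular":[0,0,0],"jaw":0.15},{"translation":[0,0,0],"angular":[0,0,0],"jaw":0.15},{"translation":[0,0,-30],"angular":[0,0,0],"jaw":0.15},{"translation":[0,0,-80],"angular":[0,0,0],"jaw":0.15},{"translation":[0,0,-130],"angular":[0,0,0],"jaw":0.15}]'
python3 -c "
from h import *
go(534.7,5.3,145)"
```

```text
t: 25.15
ee_pos: [479.9, 340.3, 14.5]
orientation: [-3.093, -0.548, -0.002]
ft_force: [-0.4, -0.1, 0.0]
width: 40.6
grasp_force: 0.0
t: 26.15
ee_pos: [478.9, 339.5, 144.2]
orientation: [3.093, 0.548, -0.003]
ft_force: [0.6, 0.8, -0.8]
width: 23.4
grasp_force: 30.0
 t [-62.4 333.   -0.5] angz(tool) 0.6 ya -69.9 tilt [-0.001 -0.001 -1.   ] q1,q6 [0.6  1.82] w 23.4 t= 26.15
```

```bash
python3 -m creep '[{"translation":[-8,42,0],"angular":[0,0,0.1],"jaw":0.15},{"translation":[-17,91,0],"angular":[0,0,0.2],"jaw":0.15},{"translation":[-26,140,0],"angular":[0,0,0.3],"jaw":0.15},{"translation":[-35,189,0],"angular":[0,0,0.4],"jaw":0.15},{"translation":[-44,238,0],"angular":[0,0,0.5],"jaw":0.15},{"translation":[-53,286,0],"angular":[0,0,0.6],"jaw":0.15},{"translation":[-62,333,0],"angular":[0,0,0.6],"jaw":0.15},{"translation":[-62,333,0],"angular":[0,0,0.6],"jaw":0.15}]'
python3 -m creep '[{"translation":[0,0,30],"angular":[0,0,0],"jaw":0.15},{"translation":[0,0,70],"angular":[0,0,0],"jaw":0.15},{"translation":[0,0,100],"angular":[0,0,0],"jaw":0.15},{"translation":[0,0,108],"angular":[0,0,0],"jaw":0.15},{"translation":[0,0,108],"angular":[0,0,0],"jaw":0.15},{"translation":[0,0,108],"angular":[0,0,0],"jaw":0.15},{"translation":[0,0,108],"angular":[0,0,0],"jaw":0.15},{"translation":[0,0,108],"angular":[0,0,0],"jaw":0.15}]'
python3 -c "
from h import *
go(534.7,5.3,22)"
```

```text
t: 27.15
ee_pos: [535.7, 3.2, 143.3]
orientation: [3.116, -0.397, -0.0]
ft_force: [-0.5, 0.1, -0.5]
width: 22.8
grasp_force: 30.0
t: 28.15
ee_pos: [536.1, 5.9, 36.4]
orientation: [-3.117, 0.39, -0.002]
ft_force: [0.2, 0.1, -0.9]
width: 23.5
grasp_force: 30.0
 t [-1.2  0.9 14.4] angz(tool) 0.0 ya -104.3 tilt [ 0.001 -0.    -1.   ] q1,q6 [-0.01  1.81] w 23.5 t= 28.15
```

```bash
python3 -m creep '[{"translation":[-1,1,6],"angular":[0,0,0],"jaw":0.15},{"translation":[-1,1,11],"angular":[0,0,0],"jaw":0.15},{"translation":[-1,1,13.5],"angular":[0,0,0],"jaw":0.15},{"translation":[-1,1,14.5],"angular":[0,0,0],"jaw":0.15},{"translation":[-1,1,14.5],"angular":[0,0,0],"jaw":0.15},{"translation":[-1,1,14.5],"angular":[0,0,0],"jaw":0.15},{"translation":[-1,1,14.5],"angular":[0,0,0],"jaw":0.15},{"translation":[-1,1,14.5],"angular":[0,0,0],"jaw":0.15}]'
python3 -m creep '[{"translation":[0,0,0],"angular":[0,0,0],"jaw":0.65},{"translation":[0,0,0],"angular":[0,0,0],"jaw":0.65},{"translation":[0,0,0],"angular":[0,0,0],"jaw":0.65},{"translation":[0,0,0],"angular":[0,0,0],"jaw":0.65},{"translation":[0,0,-40],"angular":[0,0,0],"jaw":0.65},{"translation":[0,0,-90],"angular":[0,0,0],"jaw":0.65},{"translation":[0,0,-140],"angular":[0,0,0],"jaw":0.65},{"translation":[0,0,-180],"angular":[0,0,0],"jaw":0.65}]'
python3 -m creep '[{"translation":[0,50,0],"angular":[0,0,0],"jaw":0.65},{"translation":[0,100,0],"angular":[0,0,0],"jaw":0.65},{"translation":[0,150,0],"angular":[0,0,0],"jaw":0.65},{"translation":[0,200,0],"angular":[0,0,0],"jaw":0.65},{"translation":[0,250,0],"angular":[0,0,0],"jaw":0.65},{"translation":[0,280,0],"angular":[0,0,0],"jaw":0.65},{"translation":[0,280,0],"angular":[0,0,0],"jaw":0.65},{"translation":[0,280,0],"angular":[0,0,0],"jaw":0.65}]'
python3 - <<'E'
from h import *
b=save("top","t7");s=save("side","s7")
c=np.hstack([cv2.resize(b[100:240,150:300,::-1],(428,400),interpolation=3),cv2.resize(s[150:300,160:300,::-1],(372,400),interpolation=3)]);cv2.imwrite("pics/m7.png",c)
E
```

```text
t: 29.15
ee_pos: [534.2, 5.1, 21.9]
orientation: [3.117, -0.39, -0.001]
ft_force: [-4.8, -0.4, 11.9]
width: 23.2
grasp_force: 30.0
t: 30.15
ee_pos: [534.6, 5.2, 203.2]
orientation: [-3.117, 0.39, -0.002]
ft_force: [0.6, 0.1, 0.0]
width: 56.9
grasp_force: 0.0
t: 31.15
ee_pos: [465.3, -265.5, 201.0]
orientation: [-3.117, 0.391, 0.001]
ft_force: [0.2, 0.6, -0.5]
width: 56.9
grasp_force: 0.0
```

View pics/m7.png

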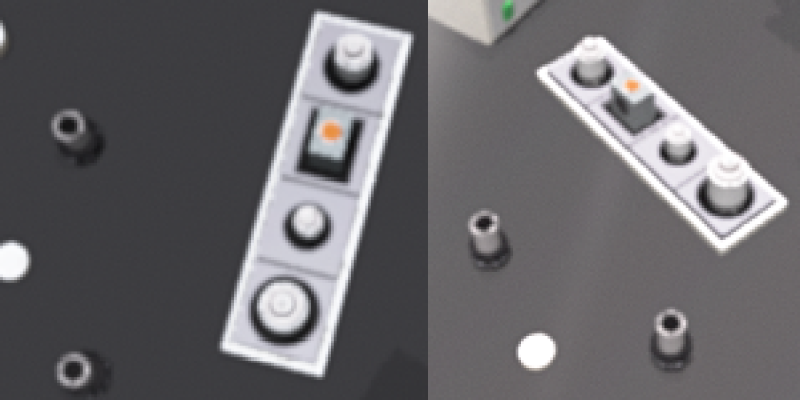

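Both views show all four parts standing in the centre of their own pockets, and both eyepieces untouched. In the enlarged view, the medium is at (352,60), cube (331,132), small (306,222) and large (283,305).

```bash
python3 -c "
from workcell import ctrl
print(ctrl.close_job())"
```

```text
the job is handed in; nothing more can be done
None
```

I handed the job in at about 31 s of the 96 s allowed. In the last pictures, the three objectives and the filter cube stand upright in their own pockets and both eyepieces are untouched; the system gave no verdict.

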